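# Draw a fresh goat brick out to the cutting mark and keep it there

### The arm

A 7-joint arm with a two-finger parallel gripper is mounted at the origin on the work surface; the furniture and walls round the work are solid. World frame = base frame: x ahead of the robot, y to its left, z up, the work surface at z = 0. Lengths are in m, angles in degrees, forces in N, time in s.
With the tool pointing down it reaches from about 0.4 to 0.875 m from the base axis. Payload 4.4 kg.
Tool frame: the origin (TCP) lies between the finger pads; the fingertips stand 11 mm ahead of it and the grasp point (between the pads) lies 8 mm behind it; z points along the fingers, y is the direction in which the jaws open and shut (so a half turn about z gives the same grasp; the last joint's range is limited). The gripper opens to 85 mm and grips with 20 to 120 N. Pads are 22 mm wide; open, the fingers measure 114 mm over their backs; the gripper's body (76 mm by 85 mm) begins 54 mm behind the grasp point. The pads swing forward as they close: fully open they stand 13 mm farther back than shut.
Start: joints at [65.787, 36.005, 2.206, 86.941, -1.547, 57.084, -1.146], TCP at [0.227, -0.609, 0.242] pointing down, gripper open.
Joint ranges: [-175.42, 175.42], [-21.48, 121.26], [-71.46, 75.88], [10.55, 141.38], [-63.04, 243.04], [13.31, 113.54], [-168.57, 168.57]. Speed limits (degrees/s): [147.25, 147.25, 180, 180, 180, 180, 180].

### API

Orientations are given as a 3x3 rotation matrix whose columns are the frame's x, y, z axes.
In Python, from station import get_state, eyes, job gives the robot as it stands.
- The arm moves only by the tool apply_moves, never from a script. Its argument "motion" is a list of rows, each a list of 2 entries, a list of its own where there are three numbers: the shift along the tool's x, y, z in cm, then the turn, a rotation vector about the tool's x, y, z in rad. A call has 1 to 20 rows; each row shifts and turns the pose as measured when the row begins, along the tool's axes as they then stand; what a row does not reach is not made up. A row lasts 1/12 s, in which the tool goes at most 41.7 mm and 7.16 degrees, less where a joint would pass 70% of its speed; a pose out of reach is approached as far as the arm can. A call is refused whole if a number of a shift passes 4.17 or a number of a turn 0.125, either way. A call with a gripper value outside its range is refused whole. "claw" is the opening in per cent of the stroke, from 0 (shut) to 100 (fully open), set as the call begins (left out, the last holds). The fingers move at their own pace and stop on an object; "grip_force" is the grip in N (left out, the last holds). Time passes only in rows, so rows that do not move let the fingers close. It gives the time, the measured TCP pose, the force and the opening at its end, in the units of the state.
- get_state(): the state, without advancing time (a new reading comes with each control period).
- eyes.read_camera(name): name is "scene" or "top" or "wrist"; returns a dict with "color" (384x512x3 uint8, red, green, blue), "range_z" (384x512 float32, m along the optical axis (not along the pixel's ray), 0 where there is no reading), "fx", "fy", "cx", "cy" (pixels), "dist_coeffs" ([k1, k2, p1, p2, k3] as OpenCV has them; the pictures are not rectified), "rvec" (rotation vector, rad) and "tvec" (3), from world to camera coordinates, as OpenCV has them. Camera axes: x right, y down, z forward; pixel columns grow to the right and rows downward; lengths in m; the calibration is good to about 2 mm. A picture is of the moment at which its call begins.
- job.sign_off(): hands the job in, once; it reports no verdict.
The state is a dict: "clock": time; "qpos": joint angles; "qvel": joint speeds; "joint_efforts": joint torques, N m; "tcp_pos": TCP position; "orientation": TCP orientation; "ft_force": force on the tool from outside, world axes, zero at the start; "wrist_torque": the same for the moment, N m; "opening": finger opening in m.
Only numpy, scipy, OpenCV 4.12 (cv2) and the standard library are available. Lean on these libraries where they do the work, as an engineer would, in place of code of your own. Each camera call takes 0.05 s, during which the arm holds its last target. There are 200 camera calls.

### The job

Lift the fresh goat brick out of its white mould and set it, upright and without dropping it, in the square tray of the portioning board's spring slide, then let go of it. Then take the slide's black handle and pull the slide out until its pointer stands over the red clip on the scale, and keep it there for the cut: finish while still holding the handle, as the spring draws the slide back if it is let go. Leave the other cheeses, such as the white drum and the yellow cube, standing where they are.

Things in the scene. Friction and masses are not known exactly. Their poses are not given: they have to be found in the camera images.
- fresh_brick: The crumbly white goat cheese brick, 62 x 61 x 62 mm with rounded edges, 0.10 to 0.21 kg. It starts in the mould's cavity, upright. Origin at the centre of its underside, z up, x and y square to its sides.
- mould: White plastic mould block, 108 x 108 x 28 mm, fixed to the counter, open on top: one square cavity 68 x 68 mm, its floor 6 mm above the counter, its rim 28 mm above the counter (so the brick stands 40 mm out of it). Origin at the centre of its underside; x and y square to its sides.
- portion_board: Wooden portioning board, 250 (x) x 130 (y) x 16 mm, fixed to the counter, with two steel rails on which the slide runs and a white scale with black ticks along its +y edge. Origin at the centre of its underside. The slide is pulled out along the board's -x axis, roughly towards the robot. A grey spring reel 20 mm across, its top 36 mm above the counter, sits at the +x end.
- tray (a point): Centre of the floor of the steel tray on the slide, 30 mm above the counter, 65 mm to +x of the board's origin when the slide is home; axes as the board's. The tray is 78 x 78 mm inside, with walls 5 mm thick and 10 mm high.
- pull_handle: The slide's handle: an upright black paddle 12 mm thick (x), 50 mm wide (y) and 55 mm high, its top 85 mm above the counter. Origin at the centre of its foot, 30 mm above the counter and 110 mm to -x of the tray's centre; axes as the board's. A steel foot plate 26 x 34 x 6 mm lies round its foot. There is 60 mm of free space between the paddle and the tray, with only a flat 30 mm wide steel strip below.
- pointer (a point): Tip of the black pointer that sticks out of the tray's +y side, level with the tray's centre in x, 58 mm to +y of it, 34 mm above the counter; it moves with the slide.
- mark_clip: Red clip on the +y edge of the board, over the scale, 12 mm wide along the scale (x); origin at its middle in x, 16 mm above the counter; axes as the board's. It stays where it is; the pointer passes 8 mm above it. It stands 35 to 62 mm to -x of the pointer's home place.
- slide (a joint): How far the slide is pulled out, m: 0 home, 0.085 at most. A spring draws it home: 4 N at home, rising by 1.1 N for each 10 mm, 11 N at 62 mm.
- drum: White goat cheese drum, 98 mm across and 67 mm high, a bystander; origin at the centre of its underside.
- cube: Yellow tasting cube, 48 x 50 x 50 mm, a bystander; origin at the centre of its underside.
Mind the look-alikes: they are no part of the job. What is shaped like the fresh_brick but turquoise is not meant.

How it is judged:
By the outcome, as a careful person would: the job done as asked, in the order asked, and still so for the second after the job is handed in, while the arm keeps its last pose, push and grip.
It also fails if it takes over 48 s, if anything falls off the work surface, if the arm or the gripper's body presses on something with over 40 N, if the wrist force passes 120 N, or if a joint passes its speed limit or range.

## Working session

There is one attempt and no reset: what is moved stays moved. The work goes in short steps, Python scripts to look and compute and a tool call to move; the robot and the scene stay as the last step left them, time stands still between calls to the robot, and variables do not carry over. Pictures are saved under pics/ and viewed, about 8 in all and at most 12, crops included, and the job is handed in when it is done.

Besides the shell and the picture viewer there is one more tool, called as name([rows], argument=value, ...), one row to a line, values as JSON. apply_moves: Moves the arm, as the interface text tells. Its arguments: {"type":"object","properties":{"motion":{"type":"array"},"claw":{"type":"number"},"grip_force":{"type":"number"}},"required":["motion"]}

```bash
mkdir -p pics; cat > h.py <<'E'
import numpy as np, cv2
from station import get_state, eyes, job
def cam(n):
    c=eyes.read_camera(n); c['K']=np.array([[c['fx'],0,c['cx']],[0,c['fy'],c['cy']],[0,0,1]],float)
    c['D']=np.array(c['dist_coeffs'],float); c['R']=cv2.Rodrigues(np.array(c['rvec'],float))[0]; c['t']=np.array(c['tvec'],float).reshape(3); return c
def rays(c,uv):
    p=cv2.undistortPoints(np.array(uv,float).reshape(-1,1,2),c['K'],c['D']).reshape(-1,2)
    return np.c_[p,np.ones(len(p))]
def plane(c,uv,z):
    d=rays(c,uv)@c['R']; o=-c['R'].T@c['t']
    return o+d*((z-o[2])/d[:,2])[:,None]
def cloud(c):
    h,w=c['range_z'].shape; u,v=np.meshgrid(np.arange(w),np.arange(h))
    r=rays(c,np.c_[u.ravel(),v.ravel()])*c['range_z'].reshape(-1,1)
    return ((r-c['t'])@c['R']).reshape(h,w,3)
def proj(c,P): return cv2.projectPoints(np.array(P,float).reshape(-1,1,3),np.array(c['rvec'],float),c['t'],c['K'],c['D'])[0].reshape(-1,2)
def save(c,f,s=1,crop=None):
    im=c['color'][:,:,::-1]
    if crop: a,b,x,y=crop; im=im[b:y,a:x]
    cv2.imwrite(f,cv2.resize(im,None,fx=s,fy=s,interpolation=cv2.INTER_CUBIC))
E
python3 - <<'E'
from h import *
s=get_state();print(s)
a=cam('scene');b=cam('top')
im=np.vstack([a['color'],b['color']])[:,:,::-1]
cv2.imwrite('pics/a.png',a['color'][:,:,::-1]);cv2.imwrite('pics/b.png',cv2.resize(b['color'][:,:,::-1],(800,600)))
for c in(a,b):print(-c['R'].T@c['t'],c['fx'])
E
```

```text
{'clock': 0.0, 'qpos': array([65.78554229, 36.05986955,  2.20206791, 86.99581163, -1.54745659,
       57.08334384, -1.14610365]), 'qvel': array([ 0.06171477, -0.02486659,  0.0122894 ,  0.01650704, -0.04256548,
        0.10318508,  0.02854734]), 'joint_efforts': array([-6.31872335e-04, -5.63402903e+01,  1.22581534e+00, -1.93444151e+01,
        1.09290596e-02,  1.06931623e-02,  8.81630001e-06]), 'tcp_pos': array([ 0.22686794, -0.608481  ,  0.24137917]), 'orientation': array([[ 9.37011850e-01,  3.49296910e-01, -6.79891114e-04],
       [ 3.49297571e-01, -9.37010152e-01,  1.78357256e-03],
       [-1.40684925e-05, -1.90871294e-03, -9.99998178e-01]]), 'ft_force': array([0.41397323, 0.72482361, 0.00085504]), 'wrist_torque': array([ 0.0220769 , -0.05296717, -0.01613067]), 'opening': 0.08529986790549611}
[-0.14019865  0.63480385  0.71365833] 394.41798904135055
[0.36449068 0.05808265 0.93586248] 366.8167690995164
```

View pics/b.png

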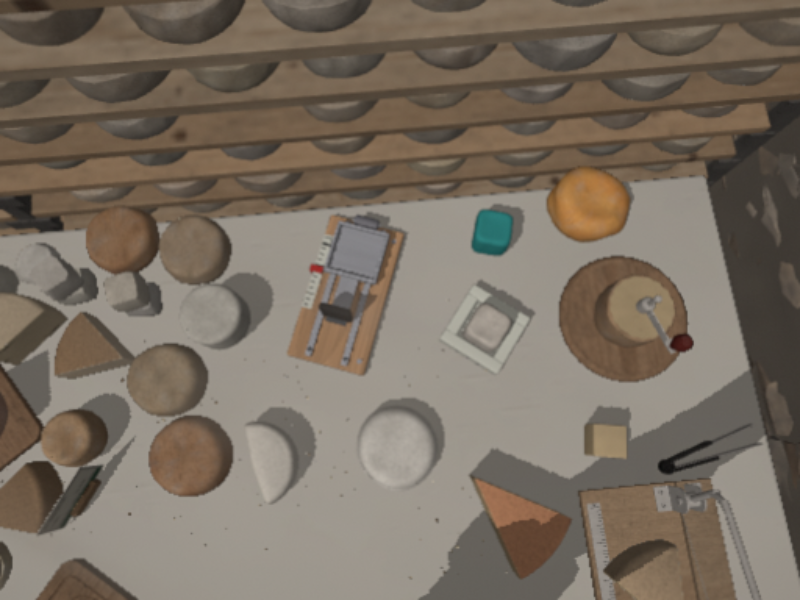

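View pics/a.png

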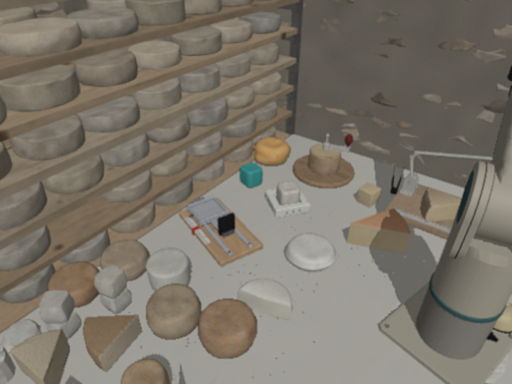

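The top view (800x600) shows the mould with the white brick at (487,325). The turquoise look-alike is at (493,232), the board with tray at (357,250), black handle at (336,312) and red clip at (316,269). The white drum is at (398,447) and the yellow cube at (607,440). The brick meant is the white one standing in the white mould. I'll measure next, with one enlarged crop to confirm.

```bash
python3 - <<'E'
from h import *
c=cam('top');P=cloud(c);z=P[:,:,2]
def rect(m,name,zz):
    m=m.astype(np.uint8); n,l,st,ce=cv2.connectedComponentsWithStats(m)
    i=1+np.argmax(st[1:,4]); cs=cv2.findContours((l==i).astype(np.uint8),0,2)[0]
    k=max(cs,key=cv2.contourArea).reshape(-1,2)
    Q=plane(c,k,zz)[:,:2].astype(np.float32)
    print(name,st[i],'minrect',cv2.minAreaRect(Q),'z med',np.median(z[l==i]))
box=np.zeros(z.shape,bool)
def win(a,b,x,y): w=box.copy(); w[b:y,a:x]=1; return w
rect(win(275,175,345,245)&(z>.055)&(z<.08),'brick',.066)
rect(win(275,175,345,245)&(z>.017),'mould+brick',.028)
hsv=cv2.cvtColor(c['color'],cv2.COLOR_RGB2HSV)
W=win(180,135,262,242)
rect(W&(z>.009)&(z<.1)&(hsv[:,:,1]>70)&(hsv[:,:,0]<25),'board wood',.016)
rect(W&(z>.009)&(z<.1),'board all',.016)
rect(W&(z>.07)&(z<.1),'handle',.085)
rect(W&(hsv[:,:,1]>140)&((hsv[:,:,0]<6)|(hsv[:,:,0]>172)),'clip',.026)
# shelf: tall stuff cloud
t=(z>.1)&(z<.6)&win(150,0,400,220)
Q=P[t]; 
for lo in np.arange(.1,.6,.05):
    q=Q[(Q[:,2]>=lo)&(Q[:,2]<lo+.05)]
    if len(q):print('tall z',round(lo,2),len(q),'xmin',q[:,0].min(), 'near y', q[np.argmin(q[:,0])])
print('depth board pts: ')
for uv in [(230,160),(215,200),(235,139),(312,208),(316,148),(203,172)]: print(uv,P[uv[1],uv[0]].round(3))
save(c,'pics/c.png',4,(170,120,350,250))
E
```

```text
brick [298 194  30  30 573] minrect ((0.5474412441253662, -0.05019918084144592), (0.0589570477604866, 0.06075281277298927), 66.39449310302734) z med 0.06607397168928962
mould+brick [ 282  183   58   57 1732] minrect ((0.549747109413147, -0.05018879473209381), (0.1072588711977005, 0.1087811142206192), 67.36540222167969) z med 0.0288262360343322
board wood [ 184  147   75   93 1982] minrect ((0.5748523473739624, 0.18527011573314667), (0.13450707495212555, 0.2478078007698059), 84.41876983642578) z med 0.015760607124771793
board all [ 184  138   75  103 4779] minrect ((0.5800856351852417, 0.18401235342025757), (0.1359546184539795, 0.2607281804084778), 84.46649169921875) z med 0.01815577794867817
handle [204 194  21  10 113] minrect ((0.5286061763763428, 0.1854855865240097), (0.04988087713718414, 0.01331205666065216), 84.50775909423828) z med 0.08349984234795241
clip [199 170   7   4  25] minrect ((0.6041388511657715, 0.23895667493343353), (0.008050699718296528, 0.01572255790233612), 9.677315711975098) z med 0.02293175978434055
tall z 0.1 2061 xmin 0.8578305315301858 near y [0.85783053 0.40734725 0.127369  ]
tall z 0.15 888 xmin 0.8450537567897877 near y [0.84505376 0.38274895 0.19424687]
tall z 0.2 6744 xmin 0.8455312210090001 near y [0.84553122 0.38335847 0.20066501]
tall z 0.25 542 xmin 0.8940436622136434 near y [0.89404366 0.29125916 0.2545675 ]
depth board pts: 
(230, 160) [0.645 0.173 0.031]
(215, 200) [0.526 0.183 0.082]
(235, 139) [0.704 0.17  0.032]
(312, 208) [ 0.548 -0.049  0.066]
(316, 148) [ 0.704 -0.039  0.06 ]
(203, 172) [0.604 0.237 0.022]
```

View pics/c.png

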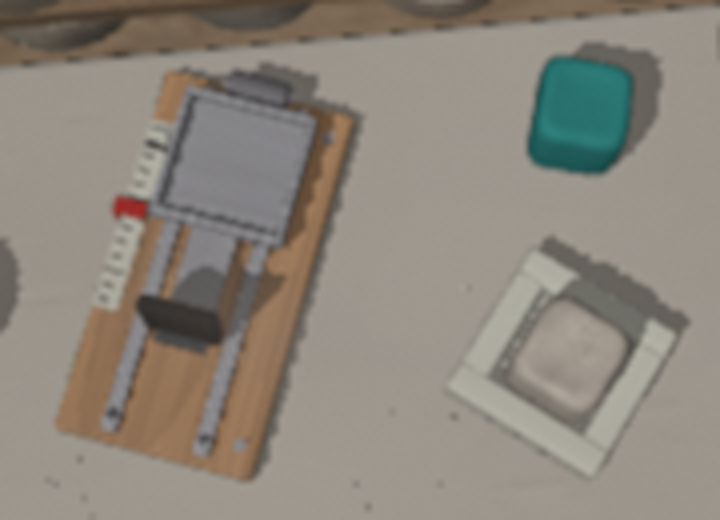

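The crop shows the white brick at crop (570,355) standing in the white mould's square cavity. The turquoise block at (590,115) is the look-alike. The tray is empty at (240,165), the handle at (180,320) and the red clip at (130,207). Measured sizes match the ones given. Before travelling I'll check for obstacles along the path.

```bash
cat >> h.py <<'E'
def plan(p,yaw):
    "tool down, tool-y at yaw deg (mod 180): turn rotvec in tool, then shift (cm) in tool axes before and after the turn"
    s=get_state();R=s['orientation'];best=None
    for k in(0,180):
        a=np.radians(yaw+k); y=np.array([np.cos(a),np.sin(a),0]); z=np.array([0,0,-1.]); T=np.c_[np.cross(y,z),y,z]
        w=cv2.Rodrigues(R.T@T)[0].ravel()
        if best is None or np.linalg.norm(w)<np.linalg.norm(best[0]): best=(w,T)
    d=(np.array(p)-s['tcp_pos'])*100
    print('t',round(s['clock'],2),'pos',s['tcp_pos'].round(4),'turn',best[0].round(4),'shift now',(R.T@d).round(2),'shift after turn',(best[1].T@d).round(2),'F',s['ft_force'].round(1),'open',round(s['opening'],4))
E
python3 - <<'E'
from h import *
for n in('top','scene'):
    P=cloud(cam(n)).reshape(-1,3)
    A=np.array([.227,-.609]);B=np.array([.547,-.05]);d=(B-A);L=np.linalg.norm(d);d/=L
    s=(P[:,:2]-A)@d; o=np.abs((P[:,:2]-A)@np.array([-d[1],d[0]]))
    for a in np.arange(0,.64,.08):
        m=(s>a)&(s<a+.08)&(o<.1)&(P[:,2]>-.01); print(n,round(a,2),m.sum(), P[m,2].max().round(3) if m.any() else '')
plan([.547,-.05,.2],-23)
E
```

```text
top 0.0 443 0.005
top 0.08 1989 0.033
top 0.16 2615 0.189
top 0.24 3303 0.176
top 0.32 2630 0.054
top 0.4 2804 0.054
top 0.48 2600 0.025
top 0.56 2400 0.071
scene 0.0 114 0.394
scene 0.08 370 0.031
scene 0.16 270 0.19
scene 0.24 1087 0.174
scene 0.32 687 0.052
scene 0.4 1186 0.051
scene 0.48 1128 0.023
scene 0.56 918 0.07
t 0.25 pos [ 0.227  -0.6088  0.2419] turn [-8.000e-04 -4.000e-04 -8.126e-01] shift now [ 49.5  -41.18   4.22] shift after turn [63.94  7.63  4.19] F [ 0.3 -0.8 -0.4] open 0.0855
```

apply_moves([
  [[0,0,-3.5],[0,0,0]],
  [[0,0,-3.5],[0,0,0]],
  [[0,0,-3.5],[0,0,0]],
  [[0,0,0],[0,0,-0.12]],
  [[0,0,0],[0,0,-0.12]],
  [[0,0,0],[0,0,-0.12]],
  [[0,0,0],[0,0,-0.12]],
  [[0,0,0],[0,0,-0.12]],
  [[0,0,0],[0,0,-0.12]],
  [[0,0,0],[0,0,-0.12]],
], claw=100, grip_force=25)

```text
clock: 1.08
tcp_pos: [0.2267, -0.6078, 0.3507]
orientation: [[0.336, 0.942, -0.003], [0.942, -0.335, 0.004], [0.002, -0.004, -1.0]]
ft_force: [-0.3, -0.2, -1.1]
opening: 0.0853
```

```bash
python3 -c "
from h import *
plan([.547,-.05,.3],-23)"
```

```text
t 1.08 pos [ 0.2267 -0.6078  0.3507] turn [-0.0042 -0.0024  0.0593] shift now [63.28 11.48  5.18] shift after turn [63.86  7.69  5.07] F [-0.3 -0.2 -1.1] open 0.0853
```

apply_moves([
  [[0,0,0],[0,0,0.06]],
  [[3.8,0.46,0],[0,0,0]],
  [[3.8,0.46,0],[0,0,0]],
  [[3.8,0.46,0],[0,0,0]],
  [[3.8,0.46,0],[0,0,0]],
  [[3.8,0.46,0],[0,0,0]],
  [[3.8,0.46,0],[0,0,0]],
  [[3.8,0.46,0],[0,0,0]],
  [[3.8,0.46,0],[0,0,0]],
  [[3.8,0.46,0],[0,0,0]],
  [[3.8,0.46,0],[0,0,0]],
  [[3.8,0.46,0],[0,0,0]],
  [[3.8,0.46,1],[0,0,0]],
  [[3.8,0.46,2],[0,0,0]],
  [[3.8,0.46,3],[0,0,0]],
  [[3.8,0.46,3],[0,0,0]],
  [[3.0,0.4,3],[0,0,0]],
  [[1,0,2],[0,0,0]],
  [[0,0,0],[0,0,0]],
])

```text
clock: 2.67
tcp_pos: [0.535, -0.0696, 0.2174]
orientation: [[0.397, 0.918, 0.005], [0.918, -0.397, 0.0], [0.002, 0.005, -1.0]]
ft_force: [-0.2, 0.0, 1.1]
opening: 0.0855
```

```bash
cat >> h.py <<'E'
def rect(c,m,zz,name,z=None):
    n,l,st,ce=cv2.connectedComponentsWithStats(m.astype(np.uint8))
    i=1+np.argmax(st[1:,4]); k=max(cv2.findContours((l==i).astype(np.uint8),0,2)[0],key=cv2.contourArea).reshape(-1,2)
    r=cv2.minAreaRect(plane(c,k,zz)[:,:2].astype(np.float32))
    print(name,'px',st[i],'c',np.round(r[0],4),'size',np.round(r[1],4),'ang',round(r[2],1)); return r
E
python3 - <<'E'
from h import *
plan([.547,-.05,.2],-23)
c=cam('wrist');P=cloud(c);z=P[:,:,2]
near=np.hypot(P[:,:,0]-.548,P[:,:,1]+.05)<.09
rect(c,near&(z>.055)&(z<.075),.066,'brick top')
rect(c,near&(z>.02)&(z<.08),.028,'mould+')
save(c,'pics/w1.png')
E
```

```text
t 2.67 pos [ 0.535  -0.0696  0.2174] turn [ 0.0047 -0.0024 -0.0071] shift now [2.27 0.31 1.75] shift after turn [2.27 0.33 1.74] F [-0.2  0.   1.1] open 0.0855
brick top px [ 227  127   63   62 3601] c [ 0.5508 -0.0473] size [0.0577 0.0586] ang 66.5
mould+ px [ 206  101  105  101 9549] c [ 0.5526 -0.0477] size [0.1065 0.1075] ang 67.4
```

View pics/w1.png

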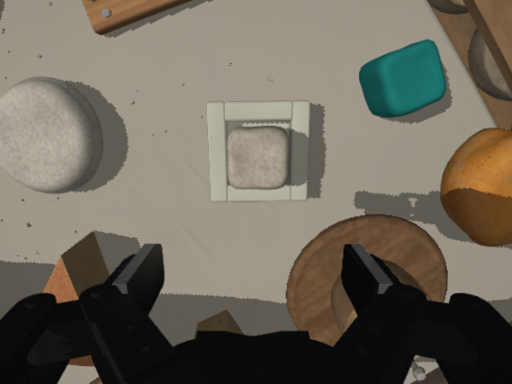

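The wrist view shows the brick at (258,157), square in the white mould, and the turquoise block apart at (403,78). The top and wrist estimates agree to about 4 mm, so I'll use (0.549, -0.049) with the jaw at -23.5°.

apply_moves([
  [[2.4,0.4,3],[0,0,0]],
  [[0,0,3],[0,0,0]],
  [[0,0,2],[0,0,0]],
  [[0,0,0],[0,0,0]],
])

```text
clock: 3.05
tcp_pos: [0.5539, -0.0562, 0.1433]
orientation: [[0.404, 0.914, 0.018], [0.915, -0.404, -0.006], [0.002, 0.019, -1.0]]
ft_force: [-1.0, -0.4, -0.8]
opening: 0.0854
```

```bash
python3 - <<'E'
from h import *
plan([.549,-.049,.042],-23.5)
c=cam('wrist');P=cloud(c);z=P[:,:,2]
near=np.hypot(P[:,:,0]-.548,P[:,:,1]+.05)<.09
rect(c,near&(z>.055)&(z<.075),.066,'brick top')
E
```

```text
t 3.05 pos [ 0.5539 -0.0562  0.1433] turn [ 0.0189 -0.0022 -0.006 ] shift now [ 0.44 -0.93 10.12] shift after turn [ 0.46 -0.73 10.13] F [-1.  -0.4 -0.8] open 0.0854
brick top px [ 202  159   82   80 6020] c [ 0.5515 -0.0468] size [0.0594 0.058 ] ang 65.7
```

apply_moves([
  [[0.5,-0.7,0],[0.019,0,0]],
  [[0,0,2.5],[0,0,0]],
  [[0,0,2.5],[0,0,0]],
  [[0,0,1.5],[0,0,0]],
  [[0,0,0],[0,0,0]],
])

```text
clock: 3.52
tcp_pos: [0.557, -0.0544, 0.0903]
orientation: [[0.413, 0.91, 0.018], [0.91, -0.414, -0.001], [0.006, 0.017, -1.0]]
ft_force: [-0.2, 0.0, 0.2]
opening: 0.0856
```

```bash
python3 - <<'E'
from h import *
plan([.5495,-.0485,.042],-23.5)
E
```

```text
t 3.52 pos [ 0.557  -0.0544  0.0903] turn [ 0.0172 -0.0062 -0.0162] shift now [ 0.2  -1.01  4.81] shift after turn [ 0.24 -0.93  4.83] F [-0.2  0.   0.2] open 0.0856
```

apply_moves([
  [[0.2,-0.9,0],[0.017,-0.006,-0.016]],
  [[0,0,0],[0,0,0]],
  [[0,0,0],[0,0,0]],
])

```text
clock: 3.77
tcp_pos: [0.5514, -0.0495, 0.0953]
orientation: [[0.4, 0.917, 0.004], [0.917, -0.4, -0.0], [0.001, 0.004, -1.0]]
ft_force: [0.8, -0.4, 0.5]
opening: 0.0851
```

```bash
python3 - <<'E'
from h import *
plan([.5495,-.0485,.042],-23.5)
E
```

```text
t 3.77 pos [ 0.5514 -0.0495  0.0953] turn [ 0.0038 -0.0013 -0.0009] shift now [ 0.01 -0.23  5.33] shift after turn [ 0.02 -0.21  5.33] F [ 0.8 -0.4  0.5] open 0.0851
```

apply_moves([
  [[0,-0.2,1],[0.004,0,0]],
  [[0,0,1],[0,0,0]],
  [[0,0,1],[0,0,0]],
  [[0,0,0.8],[0,0,0]],
  [[0,0,0],[0,0,0]],
  [[0,0,0],[0,0,0]],
])

```text
clock: 4.27
tcp_pos: [0.5513, -0.0487, 0.0564]
orientation: [[0.4, 0.917, 0.005], [0.917, -0.4, 0.001], [0.003, 0.004, -1.0]]
ft_force: [0.9, 0.5, 0.4]
opening: 0.0855
```

```bash
python3 - <<'E'
from h import *
plan([.5495,-.0485,.042],-23.5)
E
```

```text
t 4.27 pos [ 0.5513 -0.0487  0.0564] turn [ 0.004  -0.0029 -0.0012] shift now [-0.06 -0.18  1.44] shift after turn [-0.05 -0.17  1.44] F [0.9 0.5 0.4] open 0.0855
```

apply_moves([
  [[0,-0.2,0.7],[0.004,-0.003,0]],
  [[0,-0.05,0.7],[0,0,0]],
  [[0,0,0],[0,0,0]],
  [[0,0,0],[0,0,0]],
])

```text
clock: 4.6
tcp_pos: [0.5485, -0.0474, 0.0402]
orientation: [[0.4, 0.917, -0.002], [0.917, -0.4, -0.0], [-0.001, -0.002, -1.0]]
ft_force: [0.0, 1.1, -0.2]
opening: 0.0851
```

```bash
python3 - <<'E'
from h import *
plan([.5495,-.0485,.042],-23.5)
c=cam('wrist'); save(c,'pics/w2.png')
E
```

```text
t 4.6 pos [ 0.5485 -0.0474  0.0402] turn [-0.0017  0.0009 -0.0009] shift now [-0.06  0.14 -0.18] shift after turn [-0.06  0.14 -0.18] F [ 0.   1.1 -0.2] open 0.0851
```

View pics/w2.png

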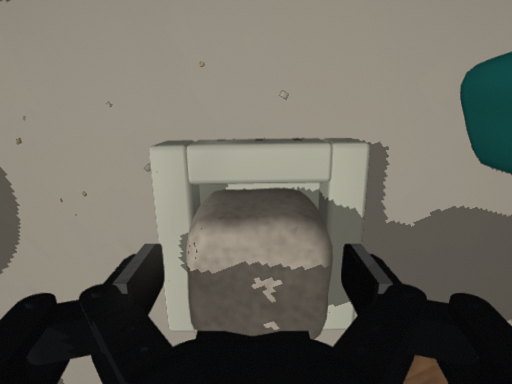

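The wrist view shows the brick at x 188–331 between the pads at 160 and 343, so the gripper needs a shift of about 1.4 mm in +y. I'll make that shift, raise it slightly and close.

apply_moves([
  [[0,0.15,-0.3],[0,0,0]],
  [[0,0,0],[0,0,0]],
])

```text
clock: 4.82
tcp_pos: [0.55, -0.048, 0.0436]
orientation: [[0.399, 0.917, -0.002], [0.917, -0.399, -0.0], [-0.001, -0.002, -1.0]]
ft_force: [-0.2, -0.5, 0.3]
opening: 0.0856
```

apply_moves([
  [[0,0,0],[0,0,0]],
  [[0,0,0],[0,0,0]],
  [[0,0,0],[0,0,0]],
  [[0,0,0],[0,0,0]],
  [[0,0,0],[0,0,0]],
  [[0,0,0],[0,0,0]],
  [[0,0,0],[0,0,0]],
  [[0,0,0],[0,0,0]],
], claw=40, grip_force=25)

```text
clock: 5.48
tcp_pos: [0.5508, -0.0482, 0.0448]
orientation: [[0.4, 0.917, 0.0], [0.917, -0.4, -0.0], [0.0, 0.0, -1.0]]
ft_force: [0.8, 1.3, 0.9]
opening: 0.0593
```

```bash
python3 - <<'E'
from h import *
plan([.5495,-.0485,.042],-23.5)
E
```

```text
t 5.48 pos [ 0.5508 -0.0482  0.0448] turn [ 0.0004 -0.0001 -0.0011] shift now [-0.08 -0.11  0.28] shift after turn [-0.08 -0.11  0.28] F [0.8 1.3 0.9] open 0.0593
```

apply_moves([
  [[0,0,-0.5],[0,0,0]],
  [[0,0,-1],[0,0,0]],
  [[0,0,-1],[0,0,0]],
  [[0,0,-1.5],[0,0,0]],
  [[0,0,-2],[0,0,0]],
  [[0,0,-2],[0,0,0]],
  [[0,0,-1],[0,0,0]],
  [[0,0,0],[0,0,0]],
  [[0,0,0],[0,0,0]],
])

```text
clock: 6.23
tcp_pos: [0.5499, -0.0483, 0.1441]
orientation: [[0.4, 0.917, 0.001], [0.917, -0.4, -0.001], [-0.0, 0.001, -1.0]]
ft_force: [-0.3, 0.2, -2.6]
opening: 0.0591
```

```bash
python3 - <<'E'
from h import *
plan([.64,.178,.13],-5.6)
c=cam('top'); P=cloud(c);z=P[:,:,2]
v=np.array([.640,.178]);
# tray walls/floor: steel at z 0.025-0.045 around tray
n=np.hypot(P[:,:,0]-.64,P[:,:,1]-.178)<.07
hsv=cv2.cvtColor(c['color'],cv2.COLOR_RGB2HSV)
rect(c,n&(z>.025)&(z<.05)&(hsv[:,:,1]<60),.037,'tray')
save(c,'pics/d.png',2,(150,100,400,300))
E
```

```text
t 6.23 pos [ 0.5499 -0.0483  0.1441] turn [ 0.0007  0.0005 -0.3134] shift now [24.35 -0.79  1.41] shift after turn [23.4   6.76  1.41] F [-0.3  0.2 -2.6] open 0.0591
tray px [ 207  138   42   50 1375] c [0.636  0.1825] size [0.1009 0.1337] ang 84.9
```

View pics/d.png

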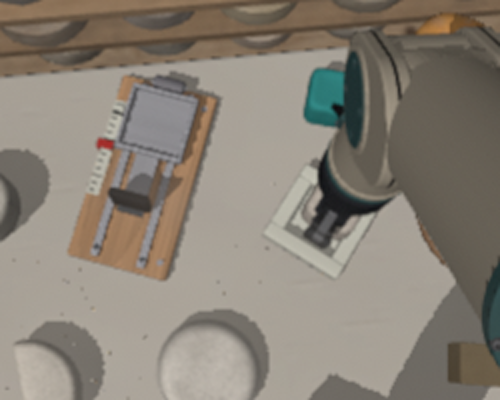

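The brick is held: the opening is 59 mm, the wrist force changed by about 2.6 N, and the mould is emptying. The wrist camera looks along tool +x, so I'll turn and stop short of the tray to measure it from near.

apply_moves([
  [[0,0,-1],[0,0,-0.105]],
  [[0,0,-1],[0,0,-0.105]],
  [[0,0,-1],[0,0,-0.105]],
  [[2,1,-0.5],[0,0,0]],
  [[2,1,0],[0,0,0]],
  [[2,1,0],[0,0,0]],
  [[2,1,0],[0,0,0]],
  [[2,1,0],[0,0,0]],
  [[1,1,0],[0,0,0]],
  [[0,0,0],[0,0,0]],
  [[0,0,0],[0,0,0]],
])

```text
clock: 7.2
tcp_pos: [0.6133, 0.0576, 0.169]
orientation: [[0.084, 0.996, -0.021], [0.996, -0.084, -0.003], [-0.005, -0.021, -1.0]]
ft_force: [-0.6, 0.2, -1.7]
opening: 0.0593
```

```bash
python3 - <<'E'
from h import *
plan([.64,.178,.13],-5.6)
c=cam('wrist'); np.savez('w3.npz',**{k:c[k] for k in('color','range_z','rvec','tvec','K','D','R','t')}); P=cloud(c);z=P[:,:,2]
save(c,'pics/w3.png',1.5)
hsv=cv2.cvtColor(c['color'],cv2.COLOR_RGB2HSV)
n=(P[:,:,0]>.4)&(P[:,:,1]>.1)
rect(c,n&(z>.07)&(z<.095),.085,'handle')
rect(c,n&(z>.01)&(z<.05)&(hsv[:,:,1]>70)&(hsv[:,:,0]<25),.016,'wood')
m=n&(hsv[:,:,1]>140)&((hsv[:,:,0]<6)|(hsv[:,:,0]>172))
print(m.sum()); rect(c,m,.022,'clip')
print('z of tray', P[np.hypot(P[:,:,0]-.64,P[:,:,1]-.178)<.02][:,2].mean())
E
```

```text
t 7.2 pos [0.6133 0.0576 0.169 ] turn [-0.0208  0.0052  0.0141] shift now [12.24  1.73  3.81] shift after turn [12.24  1.48  3.9 ] F [-0.6  0.2 -1.7] open 0.0593
handle px [ 107    0   29   70 1581] c [0.5347 0.1838] size [0.0432 0.0168] ang 83.9
wood px [   62     0   280   125 11872] c [0.5751 0.1721] size [0.1045 0.2483] ang 83.9
1
clip px [147  14   1   1   1] c [0.5341 0.2142] size [0. 0.] ang 0.0
z of tray 0.029926462941960042
```

View pics/w3.png

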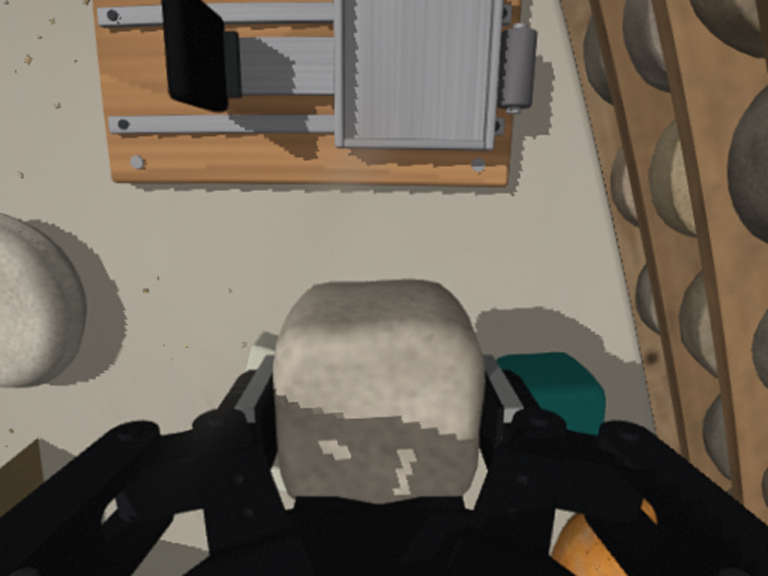

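The wrist view shows the brick held upright. The tray's near-side wall corners are at about (337,147) and (493,149), the black handle at (200,55) and the board's near edge at row 183. I'll compute the tray from its wall corners.

```bash
python3 - <<'E'
from h import *
d=np.load('w3.npz');c={k:d[k] for k in d}
P=cloud(c)
print('cam',-c['R'].T@c['t'])
z=P[:,:,2]
# wall-top points by depth: z 36..44 mm near tray
m=(z>.0365)&(z<.046)&(np.abs(P[:,:,0]-.64)<.08)&(P[:,:,1]>.1)&(P[:,:,1]<.3)
a=np.radians(-5.8);ex=np.array([np.cos(a),np.sin(a)]);ey=np.array([-ex[1],ex[0]])
Q=P[m][:,:2];print(m.sum(),'along x',np.percentile(Q@ex,[1,5,50,95,99]),'y min',np.percentile(Q@ey,[0,2,10]))
C=plane(c,[(224.7,93),(328,94)],.04)[:,:2];print('corners',C,np.linalg.norm(C[1]-C[0]),np.degrees(np.arctan2(*(C[1]-C[0])[::-1])))
for o in (C.mean(0)+ey*.044,): print('tray est wrist',o)
# board corners near edge at z .016
B=plane(c,[(113/1.5,181/1.5),(508/1.5,186/1.5)],.016)[:,:2];print('board edge',B,np.linalg.norm(B[1]-B[0]),np.degrees(np.arctan2(*(B[1]-B[0])[::-1])))
o=B.mean(0)+ey*.065;print('board',o,'tray',o+ex*.065,'handle',o-ex*.045)
E
```

```text
cam [0.62170323 0.12714584 0.30017177]
1948 along x [0.57528424 0.57613919 0.6270592  0.66284035 0.67608399] y min [0.19826986 0.19859787 0.19980349]
corners [[0.59482238 0.1428137 ]
 [0.67936883 0.13504247]] 0.08490284939930554 -5.251681294384499
tray est wrist [0.64154208 0.18270284]
board edge [[0.44815594 0.13336107]
 [0.69384067 0.10857799]] 0.24693154216096302 -5.760143669697003
board [0.57756697 0.18563678] tray [0.64223421 0.17906812] handle [0.53279734 0.19018431]
```

Estimates for the tray agree within 2–4 mm at (0.641, 0.179), yaw -5.7°, and the fit clearance is 8 mm per side. I'll move over it.

apply_moves([
  [[0,0,0],[-0.02,0.005,0.014]],
  [[2.5,0.3,0],[0,0,0]],
  [[2.5,0.3,0],[0,0,0]],
  [[2.5,0.3,0],[0,0,0]],
  [[2.5,0.3,0.5],[0,0,0]],
  [[1.5,0.2,1],[0,0,0]],
  [[0.5,0,1],[0,0,0]],
  [[0,0,0],[0,0,0]],
  [[0,0,0],[0,0,0]],
])

```text
clock: 8.0
tcp_pos: [0.6337, 0.162, 0.1363]
orientation: [[0.114, 0.993, -0.014], [0.993, -0.114, -0.014], [-0.015, -0.012, -1.0]]
ft_force: [-0.6, -1.2, -1.9]
opening: 0.0592
```

```bash
python3 - <<'E'
from h import *
plan([.641,.179,.069],-5.7)
E
```

```text
t 8.0 pos [0.6337 0.162  0.1363] turn [-0.0122  0.0152 -0.015 ] shift now [1.87 0.61 6.69] shift after turn [1.76 0.56 6.73] F [-0.6 -1.2 -1.9] open 0.0592
```

apply_moves([
  [[1.0,0.3,0],[-0.012,0.015,-0.015]],
  [[0.7,0.2,0.5],[0,0,0]],
  [[0,0,1],[0,0,0]],
  [[0,0,1],[0,0,0]],
  [[0,0,0],[0,0,0]],
  [[0,0,0],[0,0,0]],
])

```text
clock: 8.5
tcp_pos: [0.6411, 0.172, 0.108]
orientation: [[0.105, 0.994, -0.001], [0.994, -0.105, -0.004], [-0.004, -0.0, -1.0]]
ft_force: [0.2, -0.7, -1.3]
opening: 0.0592
```

```bash
python3 - <<'E'
from h import *
plan([.641,.179,.069],-5.7)
E
```

```text
t 8.5 pos [0.6411 0.172  0.108 ] turn [-0.0001  0.0039 -0.0058] shift now [ 0.71 -0.09  3.89] shift after turn [ 0.7  -0.08  3.9 ] F [ 0.2 -0.7 -1.3] open 0.0592
```

Brick bottom is about 39 mm above the tray floor. I'll correct xy, come down and check.

apply_moves([
  [[0.7,-0.1,0],[0,0.004,-0.006]],
  [[0,0,0],[0,0,0]],
  [[0,0,0.8],[0,0,0]],
  [[0,0,0.7],[0,0,0]],
  [[0,0,0],[0,0,0]],
  [[0,0,0],[0,0,0]],
])

```text
clock: 9.0
tcp_pos: [0.6411, 0.1794, 0.0917]
orientation: [[0.099, 0.995, 0.001], [0.995, -0.099, 0.0], [0.0, 0.0, -1.0]]
ft_force: [-0.3, 1.0, -1.8]
opening: 0.0591
```

```bash
python3 - <<'E'
from h import *
plan([.641,.179,.069],-5.7)
c=cam('wrist');b=cam('scene')
u=proj(b,[.64,.18,.06])[0].astype(int)
i1=cv2.resize(c['color'],(640,480)); k=b['color'][u[1]-40:u[1]+40,max(u[0]-40,0):u[0]+40]; k=cv2.resize(k,(160,160))
i1[:160,:160]=k
cv2.imwrite('pics/w4.png',i1[:,:,::-1])
E
```

```text
t 9.0 pos [0.6411 0.1794 0.0917] turn [ 0.0005 -0.0004  0.0003] shift now [-0.04 -0.01  2.27] shift after turn [-0.04 -0.01  2.27] F [-0.3  1.  -1.8] open 0.0591
```

View pics/w4.png

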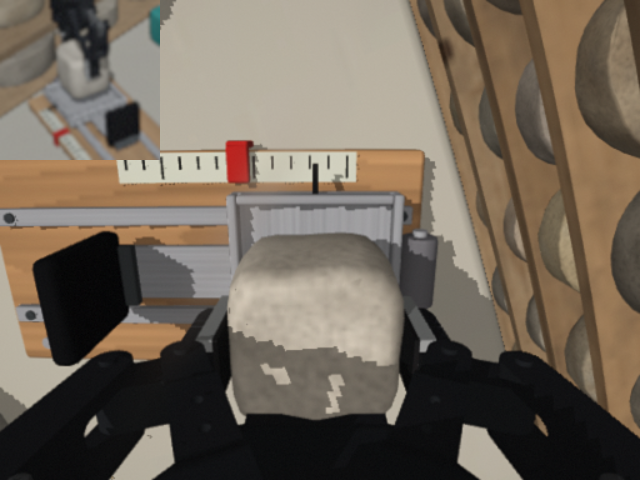

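The wrist view shows the brick centred on the tray (brick 230–403, tray walls 230–402), with the pointer at (316,165) and the clip at (239,162). Lowering now, gently at the end.

apply_moves([
  [[0,0,0.8],[0,0,0]],
  [[0,0,0.6],[0,0,0]],
  [[0,0,0.4],[0,0,0]],
  [[0,0,0],[0,0,0]],
  [[0,0,0],[0,0,0]],
])

```text
clock: 9.52
tcp_pos: [0.6414, 0.1791, 0.0722]
orientation: [[0.099, 0.995, 0.001], [0.995, -0.099, 0.0], [0.0, 0.001, -1.0]]
ft_force: [0.5, 0.0, -1.0]
opening: 0.0592
```

```bash
python3 - <<'E'
from h import *
plan([.641,.179,.069],-5.7)
c=cam('wrist');hsv=cv2.cvtColor(c['color'],cv2.COLOR_RGB2HSV);P=cloud(c)
m=(hsv[:,:,1]>140)&((hsv[:,:,0]<6)|(hsv[:,:,0]>172)); ys,xs=np.nonzero(m);print('red px',xs.min(),xs.max(),ys.min(),ys.max(),P[m][:,2].min(),P[m][:,2].max())
m2=m&(P[:,:,2]>.019); print('clip depth centroid',np.median(P[m],axis=0))
save(c,'pics/w5.png',4,(150,90,300,180))
E
```

```text
t 9.52 pos [0.6414 0.1791 0.0722] turn [ 0.001  -0.0004 -0.0002] shift now [-0.01 -0.04  0.32] shift after turn [-0.01 -0.04  0.32] F [ 0.5  0.  -1. ] open 0.0592
red px 172 196 112 149 5.649962647592538e-05 0.20372199455795836
clip depth centroid [0.60649571 0.24205327 0.0227081 ]
```

View pics/w5.png

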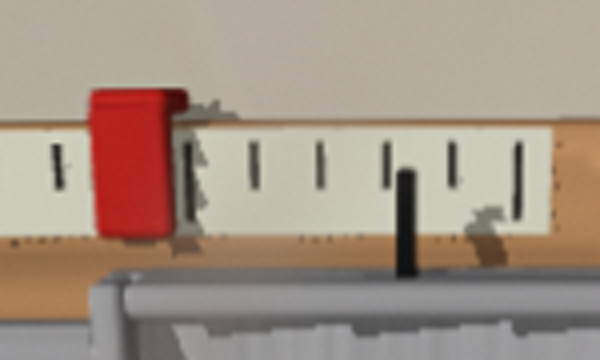

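The crop shows the pointer tip at crop (405,172), full-frame (251,133), and the clip centre at crop (132,165), full-frame (183,131).

```bash
python3 - <<'E'
from h import *
c=cam('wrist')
p=plane(c,[(251.3,133)],.035)[0]
a=np.radians(-5.7);ex=np.array([np.cos(a),np.sin(a)])
for z in (.022,.024,.026):
    q=plane(c,[(183,125),(183.2,130),(183.5,140)],z); print(z,'along x',((p-q)[:,:2]@ex).round(4),'width',(np.diff(plane(c,[(173,130),(193,130)],z),axis=0)[0,:2]@ex).round(4))
print('pointer',p, 'pred',np.array([.641,.179])+.058*np.array([-ex[1],ex[0]]))
E
```

```text
0.022 along x [0.0403 0.0403 0.0405] width 0.0119
0.024 along x [0.0398 0.0399 0.04  ] width 0.0118
0.026 along x [0.0394 0.0394 0.0396] width 0.0116
pointer [0.64628732 0.23649909 0.035     ] pred [0.64676055 0.23671322]
```

apply_moves([
  [[0,0,0.2],[0,0,0]],
  [[0,0,0.15],[0,0,0]],
  [[0,0,0],[0,0,0]],
  [[0,0,0],[0,0,0]],
])

```text
clock: 9.95
tcp_pos: [0.642, 0.1793, 0.0693]
orientation: [[0.1, 0.995, 0.003], [0.995, -0.1, 0.001], [0.001, 0.002, -1.0]]
ft_force: [-0.3, 0.1, -0.6]
opening: 0.0593
```

Pull needed is about 40 mm; the clip width and the pointer's predicted place both check. I'll lower another millimetre until contact.

apply_moves([
  [[0,0,0.1],[0,0,0]],
  [[0,0,0.1],[0,0,0]],
  [[0,0,0.1],[0,0,0]],
  [[0,0,0],[0,0,0]],
])

```text
clock: 10.28
tcp_pos: [0.6423, 0.1796, 0.0691]
orientation: [[0.1, 0.995, 0.004], [0.995, -0.1, 0.001], [0.001, 0.004, -1.0]]
ft_force: [-0.3, 1.2, -1.4]
opening: 0.0593
```

apply_moves([
  [[0,0,0.25],[-0.004,0,0]],
  [[0,0,0.25],[0,0,0]],
  [[0,0,0],[0,0,0]],
])

```text
clock: 10.53
tcp_pos: [0.6434, 0.1803, 0.0691]
orientation: [[0.1, 0.995, 0.011], [0.995, -0.1, 0.001], [0.002, 0.011, -1.0]]
ft_force: [-0.5, -0.6, -2.6]
opening: 0.0593
```

```bash
python3 - <<'E'
from h import *
plan([.641,.179,.069],-5.7)
E
```

```text
t 10.53 pos [0.6434 0.1803 0.0691] turn [ 0.0113 -0.0017 -0.001 ] shift now [-0.15 -0.23  0.01] shift after turn [-0.15 -0.23  0.01] F [-0.5 -0.6 -2.6] open 0.0593
```

z has stalled at 0.069, which is the predicted contact height (0.0388 + 0.030), so the brick is on the floor. I'll level the tool, then open gently.

apply_moves([
  [[0,-0.1,0],[0.011,-0.002,0]],
  [[0,0,0],[0,0,0]],
  [[0,0,0],[0,0,0]],
])

```text
clock: 10.78
tcp_pos: [0.6427, 0.1807, 0.0691]
orientation: [[0.1, 0.995, 0.001], [0.995, -0.1, 0.0], [0.0, 0.001, -1.0]]
ft_force: [0.4, 1.3, -1.6]
opening: 0.059
```

```bash
python3 - <<'E'
from h import *
plan([.641,.179,.069],-5.7)
E
```

```text
t 10.78 pos [0.6427 0.1807 0.0691] turn [ 0.0006 -0.0001 -0.0007] shift now [-0.18 -0.15  0.01] shift after turn [-0.18 -0.15  0.01] F [ 0.4  1.3 -1.6] open 0.059
```

apply_moves([
  [[0,-0.1,0.4],[0,0,0]],
  [[0,0,0.4],[0,0,0]],
])

```text
clock: 10.95
tcp_pos: [0.6429, 0.181, 0.0677]
orientation: [[0.101, 0.995, 0.003], [0.995, -0.101, -0.001], [-0.001, 0.003, -1.0]]
ft_force: [-13.8, -5.4, 40.7]
opening: 0.0593
```

```bash
python3 - <<'E'
from h import *
plan([.641,.179,.069],-5.7)
c=cam('scene')
u=proj(c,[.64,.18,.05])[0].astype(int)
save(c,'pics/s5.png',8,(u[0]-45,u[1]-45,u[0]+45,u[1]+30))
E
```

```text
t 10.95 pos [0.6429 0.181  0.0677] turn [ 0.0032  0.0006 -0.0016] shift now [-0.22 -0.17 -0.13] shift after turn [-0.22 -0.17 -0.13] F [-13.8  -5.4  40.7] open 0.0593
```

View pics/s5.png

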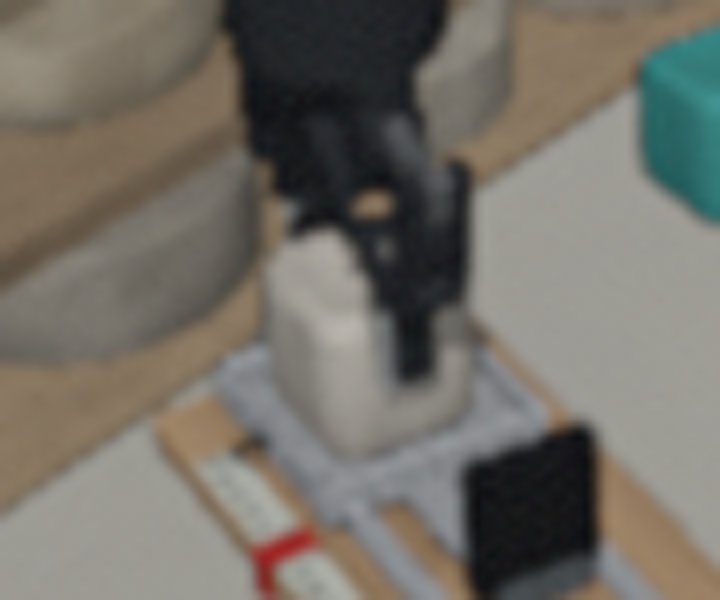

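That is firm contact: Fz is +41 N with the brick seated in the tray at (365,400). I'll ease off, then open.

apply_moves([
  [[0,0,-0.15],[0,0,0]],
  [[0,0,0],[0,0,0]],
  [[0,0,0],[0,0,0]],
])

```text
clock: 11.25
tcp_pos: [0.6434, 0.1812, 0.0712]
orientation: [[0.101, 0.995, 0.006], [0.995, -0.101, -0.001], [-0.0, 0.006, -1.0]]
ft_force: [0.3, -0.3, -0.4]
opening: 0.0594
```

apply_moves([
  [[0,0,0],[0,0,0]],
  [[0,0,0],[0,0,0]],
  [[0,0,0],[0,0,0]],
  [[0,0,0],[0,0,0]],
  [[0,0,0],[0,0,0]],
  [[0,0,0],[0,0,0]],
], claw=100)

```text
clock: 11.75
tcp_pos: [0.6429, 0.1811, 0.0681]
orientation: [[0.101, 0.995, 0.003], [0.995, -0.101, -0.001], [-0.001, 0.003, -1.0]]
ft_force: [0.7, -0.0, -0.5]
opening: 0.0852
```

```bash
python3 - <<'E'
from h import *
plan([.641,.179,.069],-5.7)
E
```

```text
t 11.75 pos [0.6429 0.1811 0.0681] turn [ 0.0031  0.0006 -0.0015] shift now [-0.23 -0.17 -0.09] shift after turn [-0.23 -0.17 -0.09] F [ 0.7 -0.  -0.5] open 0.0852
```

apply_moves([
  [[0,0,-0.8],[0,0,0]],
  [[0,0,-1.5],[0,0,0]],
  [[0,0,-2],[0,0,0]],
  [[0,0,-2.5],[0,0,0]],
  [[0,0,-2.5],[0,0,0]],
  [[0,0,-1],[0,0,0]],
  [[-2,-2,0],[0,0,0]],
  [[-2,-3,0],[0,0,0]],
  [[-2,-3,0],[0,0,0]],
  [[0,-2,0],[0,0,0]],
  [[0,-1,0],[0,0,0]],
  [[0,0,0],[0,0,0]],
  [[0,0,0],[0,0,0]],
])

```text
clock: 12.83
tcp_pos: [0.5224, 0.1303, 0.1778]
orientation: [[0.101, 0.995, 0.006], [0.995, -0.101, -0.0], [0.0, 0.006, -1.0]]
ft_force: [0.4, -0.3, -0.7]
opening: 0.0855
```

```bash
python3 - <<'E'
from h import *
plan([.532,.190,.12],-5.7)
c=cam('wrist');P=cloud(c);z=P[:,:,2]
n=(P[:,:,0]<.58)&(P[:,:,1]>.12)&(P[:,:,1]<.25)
rect(c,n&(z>.078)&(z<.095),.085,'handle')
print('cam',(-c['R'].T@c['t']).round(3))
n=np.hypot(P[:,:,0]-.641,P[:,:,1]-.18)<.06
rect(c,n&(z>.08)&(z<.1),.09,'brick'); m=n&(z>.08)&(z<.1); print('brick z',np.percentile(z[m],[5,50,95]),'fit normal',np.linalg.svd(P[m&(z>.088)]-P[m&(z>.088)].mean(0),full_matrices=False)[2][2])
save(c,'pics/w6.png',1.2)
E
```

```text
t 12.83 pos [0.5224 0.1303 0.1778] turn [ 0.006  -0.0004 -0.002 ] shift now [6.03 0.31 5.78] shift after turn [6.03 0.36 5.78] F [ 0.4 -0.3 -0.7] open 0.0855
handle px [ 248   90   16   69 1061] c [0.5312 0.1895] size [0.0484 0.0111] ang 84.2
cam [0.528 0.199 0.309]
brick px [ 361   81   87   82 6318] c [0.6384 0.1808] size [0.0576 0.0624] ang 85.6
brick z [0.08551074 0.09037662 0.09220905] fit normal [-0.02843195  0.0161516   0.99946523]
```

View pics/w6.png

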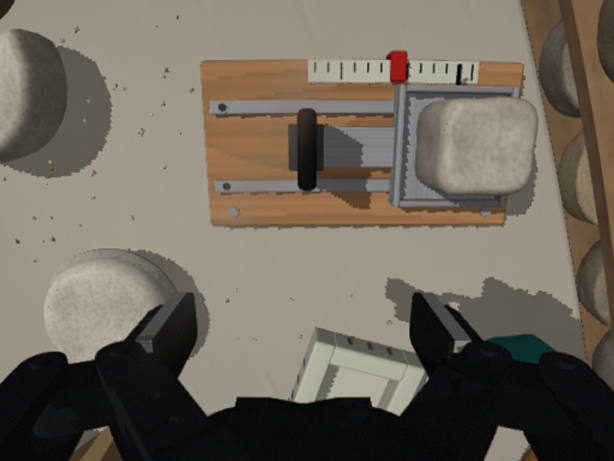

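The brick stands upright in the tray at (475,145), top at 92 mm as expected. The handle is at (307,150), measured at (0.531, 0.1895) with size 48x11 mm, which fits. Moving over it.

apply_moves([
  [[2,0.15,1],[0.006,0,-0.002]],
  [[2,0.1,1],[0,0,0]],
  [[1.5,0.1,1],[0,0,0]],
  [[0.5,0,1],[0,0,0]],
  [[0,0,1],[0,0,0]],
  [[0,0,0],[0,0,0]],
  [[0,0,0],[0,0,0]],
])

```text
clock: 13.47
tcp_pos: [0.5404, 0.1915, 0.1243]
orientation: [[0.104, 0.995, 0.006], [0.995, -0.104, 0.002], [0.002, 0.006, -1.0]]
ft_force: [0.1, 0.9, -0.7]
opening: 0.0853
```

```bash
python3 - <<'E'
from h import *
plan([.5315,.1895,.058],-5.7)
E
```

```text
t 13.47 pos [0.5404 0.1915 0.1243] turn [ 0.0057 -0.0021 -0.0046] shift now [-0.31 -0.9   6.62] shift after turn [-0.29 -0.86  6.63] F [ 0.1  0.9 -0.7] open 0.0853
```

apply_moves([
  [[-0.3,-0.9,0],[0.006,-0.002,-0.005]],
  [[0,0,0],[0,0,0]],
  [[0,0,1.2],[0,0,0]],
  [[0,0,1.2],[0,0,0]],
  [[0,0,0],[0,0,0]],
  [[0,0,0],[0,0,0]],
])

```text
clock: 13.97
tcp_pos: [0.531, 0.1846, 0.0999]
orientation: [[0.104, 0.995, 0.001], [0.995, -0.104, -0.002], [-0.002, 0.001, -1.0]]
ft_force: [-0.7, 0.0, -0.1]
opening: 0.0857
```

```bash
python3 - <<'E'
from h import *
plan([.5315,.1895,.058],-5.7)
E
```

```text
t 13.97 pos [0.531  0.1846 0.0999] turn [ 0.0012  0.0018 -0.0045] shift now [ 0.5  -0.01  4.19] shift after turn [ 0.49 -0.    4.19] F [-0.7  0.  -0.1] open 0.0857
```

apply_moves([
  [[0.5,0,0],[0,0.002,-0.004]],
  [[0,0,1.2],[0,0,0]],
  [[0,0,1.2],[0,0,0]],
  [[0,0,1.0],[0,0,0]],
  [[0,0,0.4],[0,0,0]],
  [[0,0,0],[0,0,0]],
  [[0,0,0],[0,0,0]],
])

```text
clock: 14.55
tcp_pos: [0.5328, 0.1907, 0.0595]
orientation: [[0.099, 0.995, 0.004], [0.995, -0.099, 0.002], [0.002, 0.004, -1.0]]
ft_force: [-0.3, 0.5, -0.7]
opening: 0.0859
```

```bash
python3 - <<'E'
from h import *
plan([.5315,.1895,.058],-5.7)
E
```

```text
t 14.55 pos [0.5328 0.1907 0.0595] turn [ 0.0037 -0.002  -0.0001] shift now [-0.13 -0.11  0.15] shift after turn [-0.13 -0.11  0.15] F [-0.3  0.5 -0.7] open 0.0859
```

apply_moves([
  [[-0.1,-0.1,0],[0.004,-0.002,0]],
  [[0,0,0],[0,0,0]],
  [[0,0,0],[0,0,0]],
  [[0,0,0],[0,0,0]],
  [[0,0,0],[0,0,0]],
  [[0,0,0],[0,0,0]],
  [[0,0,0],[0,0,0]],
  [[0,0,0],[0,0,0]],
  [[0,0,0],[0,0,0]],
  [[0,0,0],[0,0,0]],
  [[0,0,0],[0,0,0]],
  [[0,0,0],[0,0,0]],
], claw=0, grip_force=70)

```text
clock: 15.55
tcp_pos: [0.5314, 0.1901, 0.0611]
orientation: [[0.099, 0.995, -0.0], [0.995, -0.099, 0.001], [0.001, -0.0, -1.0]]
ft_force: [-0.2, 0.4, -0.0]
opening: 0.0111
```

```bash
cat >> h.py <<'E'
def gap():
    "signed board-x distance pointer minus clip, from top camera: red clip and slide shift"
    a=np.radians(-5.7);return np.array([np.cos(a),np.sin(a)])
E
python3 - <<'E'
from h import *
plan([.5315,.1895,.058],-5.7)
c=cam('wrist');save(c,'pics/w7.png',1)
E
```

```text
t 15.55 pos [0.5314 0.1901 0.0611] turn [-0.0001 -0.0006  0.0003] shift now [-0.06  0.01  0.31] shift after turn [-0.06  0.01  0.31] F [-0.2  0.4 -0. ] open 0.0111
```

View pics/w7.png

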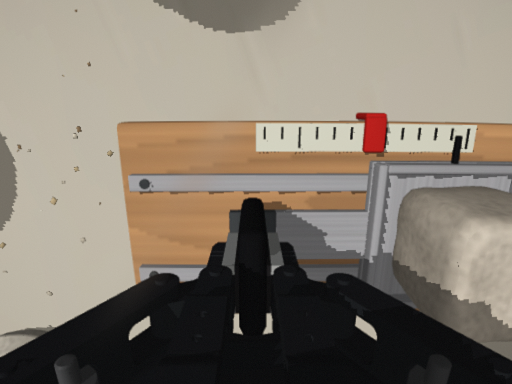

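The handle is gripped: opening 11 mm with the paddle between the pads at (252,265), brick still standing at (455,260), pointer tip at (458,138), clip at (375,132). Those were the last of my 12 pictures, so I'll rely on numeric checks from here. Pulling, with a second gap estimate first.

```bash
cat >> h.py <<'E'
def clipgap():
    ex=gap();c=cam('wrist');h=cv2.cvtColor(c['color'],cv2.COLOR_RGB2HSV);P=cloud(c)
    red=(h[:,:,1]>140)&((h[:,:,0]<6)|(h[:,:,0]>172))
    v0=int(proj(c,[.606,.240,.024])[0][1])
    n,l,st,ce=cv2.connectedComponentsWithStats(red.astype(np.uint8));i=1+np.argmax(st[1:,4]);x,y,w,hh,A=st[i]
    rows=range(y+hh//2-2,y+hh-3); cl=[]
    for r in rows:
        k=np.nonzero(l[r]==i)[0];cl.append([(k[0]+k[-1])/2,r])
    q=plane(c,cl,.024)[:,:2]@ex
    ed=plane(c,[(np.nonzero(l[r]==i)[0][e],r) for r in rows for e in(0,-1)],.024)[:,:2]@ex
    # pointer: dark pixels with height near .034 in a strip at +y
    ey=np.array([-ex[1],ex[0]]);yy=P[:,:,:2]@ey
    dark=(c['color'].max(2)<60)&(np.abs(yy-(np.array([.641,.179])@ey+.053))<.008)&(P[:,:,2]>.024)&(P[:,:,2]<.045)
    v,u=np.nonzero(dark); p=plane(c,np.c_[u,v],.035)[:,:2]@ex if len(u) else np.array([np.nan])
    print('clip x',q.mean().round(4),'w',(ed[1::2]-ed[::2]).mean().round(4),'px',st[i],'| pointer n',len(u),'px',(u.mean() if len(u) else 0,v.mean() if len(u) else 0),'x',np.median(p).round(4),'spread',np.ptp(p).round(4),'gap',(np.median(p)-q.mean()).round(4))
E
python3 -c "
from h import *
clipgap()"
```

```text
clip x 0.5776 w 0.012 px [356 113  31  40 918] | pointer n 169 px (np.float64(456.4852071005917), np.float64(148.4023668639053)) x 0.6189 spread 0.0041 gap 0.0413
```

apply_moves([
  [[0,-0.5,0],[0,0,0]],
  [[0,-0.7,0],[0,0,0]],
  [[0,-0.7,0],[0,0,0]],
  [[0,-0.7,0],[0,0,0]],
  [[0,-0.5,0],[0,0,0]],
])

```text
clock: 16.07
tcp_pos: [0.5082, 0.1925, 0.0611]
orientation: [[0.102, 0.995, 0.015], [0.995, -0.102, 0.003], [0.005, 0.014, -1.0]]
ft_force: [6.9, 0.8, -5.4]
opening: 0.0109
```

```bash
python3 -c "
from h import *
plan([.4916,.1941,.061],-5.7)
clipgap()"
```

```text
t 16.07 pos [0.5082 0.1925 0.0611] turn [ 0.0142 -0.0049 -0.0023] shift now [-0.   -1.67 -0.01] shift after turn [-0.   -1.67  0.01] F [ 6.9  0.8 -5.4] open 0.0109
clip x 0.5767 w 0.012 px [390 113  34  39 887] | pointer n 162 px (np.float64(453.31481481481484), np.float64(147.5)) x 0.5953 spread 0.004 gap 0.0186
```

apply_moves([
  [[0,-0.6,0],[0.014,-0.005,-0.002]],
  [[0,-0.6,0],[0,0,0]],
  [[0,-0.4,0],[0,0,0]],
  [[0,-0.2,0],[0,0,0]],
])

```text
clock: 16.45
tcp_pos: [0.4974, 0.1935, 0.0611]
orientation: [[0.102, 0.995, 0.014], [0.995, -0.102, 0.002], [0.003, 0.013, -1.0]]
ft_force: [6.8, 0.1, -5.3]
opening: 0.011
```

```bash
python3 -c "
from h import *
clipgap()
plan([.4916,.1941,.061],-5.7)"
```

```text
clip x 0.5768 w 0.0123 px [408 114  35  38 897] | pointer n 162 px (np.float64(453.58024691358025), np.float64(147.3148148148148)) x 0.5845 spread 0.0038 gap 0.0077
t 16.5 pos [0.4973 0.1935 0.0611] turn [ 0.0134 -0.0034 -0.0022] shift now [-0.   -0.58  0.  ] shift after turn [ 0.   -0.58  0.01] F [ 7.8 -0.6 -5.7] open 0.0113
```

apply_moves([
  [[0,-0.5,0],[0.013,-0.003,-0.002]],
  [[0,-0.3,0],[0,0,0]],
  [[0,-0.2,0],[0,0,0]],
  [[0,-0.1,0],[0,0,0]],
])

```text
clock: 16.83
tcp_pos: [0.4953, 0.1937, 0.0611]
orientation: [[0.102, 0.995, 0.015], [0.995, -0.102, 0.003], [0.005, 0.015, -1.0]]
ft_force: [8.0, 0.2, -4.6]
opening: 0.0111
```

```bash
python3 -c "
from h import *
clipgap()
plan([.4916,.1941,.061],-5.7)
ex=gap();ey=np.array([-ex[1],ex[0]])
for n in('wrist','top','scene'):
    c=cam(n);h=cv2.cvtColor(c['color'],cv2.COLOR_RGB2HSV);P=cloud(c)
    near=np.hypot(P[:,:,0]-.605,P[:,:,1]-.24)<.03
    red=(h[:,:,1]>140)&((h[:,:,0]<6)|(h[:,:,0]>172))&near
    d=(c['color'].max(2)<60)&near&(P[:,:,2]>.02)
    for k,m in(('red',red),('ptr',d)):
        Q=P[m]; print(n,k,m.sum(), (np.median(Q@np.r_[ex,0]).round(4),np.percentile(Q[:,:2]@ex,[5,95]).round(4),np.percentile(Q[:,2],[10,50,90]).round(4)) if m.any() else '')
"
```

```text
clip x 0.5768 w 0.0124 px [411 114  35  38 898] | pointer n 163 px (np.float64(453.3865030674847), np.float64(147.20245398773005)) x 0.5825 spread 0.004 gap 0.0057
t 16.88 pos [0.4954 0.1937 0.0611] turn [ 0.0151 -0.0045 -0.0029] shift now [ 0.   -0.39  0.01] shift after turn [ 0.   -0.39  0.01] F [ 9.  -0.2 -4.7] open 0.0112
wrist red 893 (np.float64(0.5767), array([0.5725, 0.5832]), array([0.0193, 0.0226, 0.0236]))
wrist ptr 191 (np.float64(0.5823), array([0.5812, 0.5843]), array([0.0339, 0.0351, 0.036 ]))
top red 0 
top ptr 0 
scene red 21 (np.float64(0.5752), array([0.5714, 0.5818]), array([0.0157, 0.0213, 0.0233]))
scene ptr 0
```

apply_moves([
  [[0,-0.5,0],[0.015,-0.004,-0.003]],
  [[0,-0.4,0],[0.005,0,0]],
  [[0,-0.25,0],[0,0,0]],
])

```text
clock: 17.28
tcp_pos: [0.492, 0.194, 0.0611]
orientation: [[0.102, 0.995, 0.008], [0.995, -0.102, 0.003], [0.004, 0.007, -1.0]]
ft_force: [8.3, -0.3, -6.6]
opening: 0.0112
```

```bash
python3 -c "
from h import *
clipgap()
plan([.4906,.1942,.061],-5.7)
"
```

```text
clip x 0.5767 w 0.0125 px [417 114  36  39 925] | pointer n 160 px (np.float64(454.7), np.float64(147.54375)) x 0.5792 spread 0.0039 gap 0.0025
t 17.33 pos [0.492  0.194  0.0611] turn [ 0.0077 -0.0041 -0.0022] shift now [ 0.   -0.14  0.01] shift after turn [ 0.   -0.14  0.01] F [ 8.6 -1.  -7. ] open 0.0113
```

apply_moves([
  [[0,-0.35,0],[0.008,-0.004,-0.002]],
  [[0,-0.25,0],[0.003,0,0]],
])

```text
clock: 17.5
tcp_pos: [0.4915, 0.1941, 0.0611]
orientation: [[0.101, 0.995, 0.006], [0.995, -0.101, 0.002], [0.003, 0.006, -1.0]]
ft_force: [9.1, -0.4, -7.3]
opening: 0.0115
```

```bash
python3 -c "
from h import *
clipgap()
plan([.4906,.1942,.061],-5.7)
for i in range(8): cam('wrist')
clipgap()
plan([.4906,.1942,.061],-5.7)
"
```

```text
clip x 0.5767 w 0.0125 px [418 114  37  39 928] | pointer n 164 px (np.float64(455.1341463414634), np.float64(147.7012195121951)) x 0.5787 spread 0.0041 gap 0.002
t 17.55 pos [0.4915 0.1941 0.0611] turn [ 0.0058 -0.0029 -0.0019] shift now [ 0.   -0.09  0.01] shift after turn [ 0.   -0.09  0.01] F [ 8.  -0.9 -7.6] open 0.0115
clip x 0.5766 w 0.0125 px [418 114  37  39 928] | pointer n 167 px (np.float64(455.10179640718565), np.float64(147.52095808383234)) x 0.5787 spread 0.0042 gap 0.002
t 18.0 pos [0.4915 0.1941 0.0611] turn [ 0.0057 -0.0028 -0.0018] shift now [ 0.   -0.09  0.01] shift after turn [ 0.   -0.09  0.01] F [ 7.7 -0.7 -7.6] open 0.0113
```

Holding steady, with roughly 1–2 mm left. One more nudge.

apply_moves([
  [[0,-0.4,0],[0.005,-0.003,0]],
  [[0,-0.3,0],[0.003,0,0]],
])

```text
clock: 18.17
tcp_pos: [0.4903, 0.1942, 0.0611]
orientation: [[0.103, 0.995, 0.007], [0.995, -0.103, 0.002], [0.003, 0.007, -1.0]]
ft_force: [8.4, -0.9, -6.5]
opening: 0.011
```

```bash
python3 -c "
from h import *
clipgap()
plan([.4906,.1942,.061],-5.7)
for i in range(12): c=cam('wrist')
clipgap()
plan([.4906,.1942,.061],-5.7)
c=cam('scene');P=cloud(c);z=P[:,:,2];p=[.602,.183];m=(np.hypot(P[:,:,0]-p[0],P[:,:,1]-p[1])<.045)&(z>.05)&(z<.11)&(c['color'].min(2)>90)
print('brick',m.sum(),np.percentile(z[m],[5,50,95,99]) if m.any() else '',np.median(P[m],axis=0))
c=cam('wrist');P=cloud(c);z=P[:,:,2];m=(np.hypot(P[:,:,0]-p[0],P[:,:,1]-p[1])<.045)&(z>.06)&(z<.11)&(c['color'].min(2)>70)
print('brick wrist',m.sum(),np.percentile(z[m],[5,50,95,99]) if m.any() else '')
"
```

```text
clip x 0.5767 w 0.0126 px [420 114  36  38 916] | pointer n 166 px (np.float64(454.68674698795184), np.float64(147.54819277108433)) x 0.5775 spread 0.0041 gap 0.0008
t 18.22 pos [0.4903 0.1942 0.0611] turn [ 0.0071 -0.0027 -0.0033] shift now [0.   0.03 0.01] shift after turn [0.   0.03 0.01] F [ 7.8 -0.5 -7.7] open 0.011
clip x 0.5767 w 0.0127 px [420 114  36  38 920] | pointer n 168 px (np.float64(454.63690476190476), np.float64(147.6845238095238)) x 0.5774 spread 0.0041 gap 0.0007
t 18.87 pos [0.4903 0.1942 0.0611] turn [ 0.0069 -0.0026 -0.0032] shift now [0.   0.03 0.01] shift after turn [0.   0.03 0.01] F [ 9.  -0.8 -7.1] open 0.011
brick 453 [0.05291117 0.08455894 0.09143652 0.09228183] [0.58516525 0.20095182 0.08455894]
brick wrist 11619 [0.06415918 0.08855615 0.09131667 0.09207647]
```

The gap is 0.7 mm by camera and 0.3 mm by TCP travel. It stayed steady for 0.65 s, and the brick's top is still at 92 mm. Handing in.

```bash
python3 -c "
from h import *
print(job.sign_off())"
```

```text
the job is handed in; nothing more can be done
None
```

I lifted the white goat brick out of its mould, set it upright in the slide's tray and let go of it. Then I gripped the black handle, pulled the slide out about 41 mm until the pointer stood over the red clip, and handed in at about 19 s while still holding it.

**Last checks:**
- **Pointer:** it was within about 0.7 mm of the clip's middle by the wrist camera, and within about 0.3 mm of the target by arm travel. It did not drift over 0.65 s while I held it.
- **Grip:** the opening was 11 mm on the 12 mm paddle, with about 8–9 N of spring pull.
- **Brick:** its top was at 92 mm after the pull, which matches standing on the tray floor (30 + 62 mm).

**What disagreed or went less cleanly:**
- **Camera estimates:** the top and wrist cameras differed by up to 4–5 mm on the brick's position, so I used the mean.
- **Clip distance:** three estimates of the home pull came out at 40.0, 41.3 and 41–42 mm. I stopped on the last direct view.
- **Placing force:** my last contact check pressed the held brick onto the tray at about 41 N at the wrist for a moment. That went through the fingers and the brick, not the gripper's body, and I eased off straight away.
- **Other cheeses:** I did not measure the drum and cube again at the end. Neither was touched as far as the pictures show.

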